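# Charge a grinding jar with one ball from the revolving ball dispenser

## Robot

A 6-joint arm with a two-finger parallel gripper is mounted at the origin on a cart in front of the work surface, level with it; the furniture and walls round the work are solid. World frame = base frame: x ahead of the robot, y to its left, z up, the work surface at z = 0. Lengths are in mm, angles in rad, forces in N, time in s.
With the tool pointing down it reaches from about 400 to 825 mm from the base axis. Payload 7 kg.
Tool frame: the origin (TCP) lies midway between the tips of the shut fingers; the grasp point (between the pads) lies 19 mm behind it; z points along the fingers, y is the line along which they close (so a half turn about z gives the same grasp; the last joint's range is limited). The gripper opens to 85 mm and grips with 20 to 120 N. Pads are 22 mm wide; open, the fingers measure 114 mm over their backs; the gripper's body (76 mm by 85 mm) begins 54 mm behind the grasp point. The pads swing forward as they close: fully open they stand 13 mm farther back than shut.
Start: joints at [-0.889, 0.359, 0.012, 0, -1.224, -0.288], TCP at [258.97, -623.322, 231.302] pointing down, gripper open.
Joint ranges: [-3.07, 3.07], [-1.43, 2.12], [-1.02, 1.25], [-3.03, 1.67], [-3.05, -0], [-3.03, 3.03]. Speed limits (rad/s): [2.39, 2.39, 3.01, 3.14, 3.14, 3.14].

## Interface

Orientations are given as [roll, pitch, yaw] about the fixed x, y, z axes, in that order (R = Rz(yaw) Ry(pitch) Rx(roll)).
In Python, from plant import observe, capture, camera_params, job_done gives the robot as it stands.
- The arm moves only by the shell command python3 -m crank 'ROWS' [OPENING] [FORCE]. ROWS is JSON, a list that holds one entry, the list of rows, each a list of 6 numbers: the shift along the tool's x, y, z as a fraction of full scale, then the turn, a rotation vector about the tool's x, y, z as a fraction of full scale. In form: [[[dx, dy, dz, wx, wy, wz], ...]]. A call has 1 to 8 rows; each row is the pose to reach, as a shift and turn from the pose commanded when the call began, along the tool's axes at that moment; what a row does not reach only later rows make up. Full scale, the value 1, is 0.4 m for a shift and 90 degrees for a turn. A row lasts 1/10 s, in which the tool goes at most 50 mm and 8.59 degrees, less where a joint would pass 70% of its speed; a pose out of reach is approached as far as the arm can. A call with a number of a shift or a turn outside -1 to 1 is refused whole. A call with a gripper value outside its range is refused whole. OPENING is the finger opening in mm, from 0 to 85.4, set as the call begins (- or left out, the last holds). The fingers move at their own pace and stop on an object; FORCE is the grip in N (left out, the last holds). Time passes only in rows, so rows that repeat a pose let the fingers close. It gives the time, the measured TCP pose, the force, the opening and the grip force at its end, in the units of the state.
- observe(): the state, without advancing time (a new reading comes with each control period).
- capture(name): name is "scene" or "top"; returns (picture, depth): 480x640x3 uint8, blue, green, red; 480x640 float32, mm along the optical axis (not along the pixel's ray), 0 where there is no reading.
- camera_params(name): a dict with "intrinsics" (3x3 intrinsics, pixels), "R" (3x3) and "t" (3): a world point X has camera coordinates R X + t. Camera axes: x right, y down, z forward; pixel columns grow to the right and rows downward; lengths in mm; the calibration is good to about 2 mm. A picture is of the moment at which its call begins. camera_params takes no time and is no camera call.
- job_done(): hands the job in; it is judged then, once.
The state is a dict: "time_s": time; "qpos": joint angles; "qd": joint speeds; "tau": joint torques, N m; "eef_pos": TCP position; "orientation": TCP orientation; "force": force on the tool from outside, world axes, zero at the start; "ft_torque": the same for the moment, N m; "grip_width": opening from 0.0 (shut) to 1.0 (fully open); "grasp_force": force on a finger pad.
Only numpy, scipy, OpenCV 4.12 (cv2) and the standard library are available. Lean on these libraries where they do the work, as an engineer would, in place of code of your own. Each camera call takes 0.05 s, during which the arm holds its last target. There are 200 camera calls.

## Task

Put the dispenser's one large ball into the open steel jar: stand the jar upright on the bench, centred under the spout, and turn the magazine clockwise from its end stop, click by click, until the bay holding the large ball clicks in at the port over the slide; let go of both. Then push the slide all the way to its end, hold it there a moment so that the ball drops in, and let it spring fully home so that the ball runs down the chute into the jar. Leave the jar standing there, keep both small balls in the magazine and leave the lid, timer, pen and bottle where they are.

Things in the scene. Friction and masses are not known exactly. Their poses are not given: they have to be found in the camera images.
- dispenser: Fixed benchtop ball dispenser: grey foot 124 x 120 x 10 mm, cream body, deck 166 x 124 mm sloping 30 degrees down to its front. Origin on the bench below the magazine's centre; +x to its back, +y to its left, z up. It stands with its front turned to the right. A 25 mm wide steel chute leaves the body under the deck at y = 35 mm and falls forward at 22 degrees to the spout.
- magazine_centre (a point): Fixed point on the magazine's axis, n = 10 mm; balls in bays lie within 50 mm of it. Head axes used below, in mm from (0, 0, 175) of the dispenser, which is the magazine's centre on the deck: u = up the slope (cos 30, 0, sin 30), v = +y, n = square to the deck (-sin 30, 0, cos 30), all in the dispenser's frame. The deck spans u -94 to 72, v -62 to 62.
- magazine (a joint): Revolving magazine: dark disc 108 mm across, 20 mm thick, on the deck, axis n. 0 rad = at its end stop, where it starts (closed: a plug is at the port); grows clockwise seen from above. Clicks at 0, 0.489, 0.977, 1.466 rad (28 degrees each); a spring detent pulls it into the nearest click when released; about 0.15 N m turns it.
- port (a point): Fixed: centre of a large ball whose bay is at the port, u -23.5, v 35, n 7.5 mm. The magazine has three open 17 mm bays at radius 42 mm, one ball in each. Seen from above, with u at 0 degrees and v at 90, the port is at 124 degrees and, at magazine 0, the bays at 152, 180 and 208: clockwise turns of one, two and three clicks bring them to the port.
- knob_grip (a point): Point on the magazine's axis at n = 45 mm to grip its bar knob: light metal bar 52 mm long, 12 mm wide, from n = 23 to 54 mm, on a 48 mm boss; the disc's top is at n = 20 mm. At magazine value t the bar's length lies at 42 degrees - t from u (anticlockwise seen from above). The point's z axis is n.
- slide (a joint): Spring-return slide: steel blade 30 mm wide running along u at v = 35 mm. 0 m = home (front), 0.044 m = its end, up the slope. It pushes back with about 4 N at home and 9 N at its end and runs home when let go. At the end its pocket lies under the port and the ball there drops in within 0.3 s; at home the pocket lies over the chute.
- slide_tab (a point): Middle of the front face of the slide's black thumb tab; at home u -112, v 35, n 12 mm; moves with the slide. The tab is 30 mm wide (v), 12 mm thick (u) and stands from n = 0 to 24 mm on the blade, which is 16 mm thick. The face looks down the slope (-u) and nothing is in front of it.
- spout (a point): Centre of the spout's lower opening (20 mm square), 54 mm above the bench, at x -150, y 35 mm of the dispenser. Its walls, 25 mm wide, reach up to 73 mm and the chute rises behind it at 22 degrees, so a gripper holding the jar there must lean back to the front (-x), 30 to 40 degrees. A ball takes about 0.7 s from port to jar.
- ball_large: The large steel ball, 15 mm, in one of the two outer bays: either the one nearest the port (one click) or the farthest (three clicks). Origin at its centre.
- ball_small_a: A small steel ball, 10 mm, in the middle bay (two clicks). Origin at its centre.
- ball_small_b: A small steel ball, 10 mm, in the other outer bay. Origin at its centre.
- jar: Open, straight-sided stainless steel jar, 52 mm outside, 42 mm high, wall 4 mm, floor 5 mm, 0.17 to 0.34 kg. Origin at the centre of its underside, z up; it starts on the bench in front of the dispenser, at the robot's right.
- jar_mouth (a point): Centre of the jar's open mouth, 42 mm above its underside.
- jar_lid: The jar's lid, a steel disc 58 mm across with a stub handle, 20 mm high, lying on the bench beyond the jar; leave it. Origin at the centre of its underside.
- bench_timer: White digital timer 27 x 68 x 60 mm, standing left of and behind the dispenser; leave it. Origin at the centre of its underside.
- marker_black: Marker pen, 138 mm long, lying at the right; leave it. Origin under its middle.
- water_c: Small white bottle with a white cap, 48 mm across, 88 mm high, standing beyond the jar; leave it. Origin at the centre of its underside.
Things that resemble listed ones, but are neither listed nor needed, are in the scene too. Leave any red or yellow look-alike of the jar alone.

How it is judged:
By the outcome, as a careful person would: the job done as asked, in the order asked, and still so for the second after the job is handed in, with the robot touching nothing.
It also fails if it takes over 53 s, if anything falls off the work surface, if the arm or the gripper's body presses on something with over 40 N, if the wrist force passes 120 N, or if a joint passes its speed limit or range.

## Working session

There is one attempt and no reset: what is moved stays moved. The work goes in short steps, Python scripts to look and compute and a shell command to move; the robot and the scene stay as the last step left them, time stands still between calls to the robot, and variables do not carry over. Pictures are saved under pics/ and viewed, at most 11 in all, crops included, and the job is handed in when it is done.

```bash
ls; mkdir -p pics; python3 - <<'E'
from plant import *
import cv2,numpy as np
for n in ("scene","top"):
    p,d=capture(n); cv2.imwrite(f"pics/{n}0.png",p); np.save(f"pics/{n}0.npy",d)
    c=camera_params(n); print(n,np.array(c["intrinsics"]).round(1).tolist(),np.array(c["R"]).round(3).tolist(),c["t"])
print(observe())
E
```

```text
pics
scene [[596.5, 0.0, 321.8], [0.0, 596.5, 251.7], [0.0, 0.0, 1.0]] [[0.76, -0.65, -0.009], [-0.266, -0.298, -0.917], [0.594, 0.699, -0.399]] [-418.30513861  289.85856339 1231.26018875]
top [[493.1, 0.0, 326.6], [0.0, 493.1, 240.9], [0.0, 0.0, 1.0]] [[0.003, -1.0, -0.001], [-0.995, -0.003, -0.099], [0.099, 0.001, -0.995]] [ -21.79767481  558.65919239 1085.96433448]
{'time_s': 0.1, 'qpos': array([-8.88907864e-01,  3.59305244e-01,  1.11854689e-02, -3.23179864e-04,
       -1.22411497e+00, -2.88073695e-01]), 'qd': array([-0.0013983 , -0.00278791,  0.00261732,  0.00085759, -0.00089322,
       -0.00051052]), 'tau': array([-1.43927220e-03, -5.84765518e+01,  2.94109315e+01,  6.95463583e+00,
       -3.16925500e-03,  1.37442271e-06]), 'eef_pos': array([ 258.81124577, -622.95434437,  230.47644964]), 'orientation': array([ 3.14012718e+00, -1.17391369e-04, -2.74788783e+00]), 'force': array([-0.37535359,  0.17132062,  1.19312373]), 'ft_torque': array([ 0.00454927,  0.03522933, -0.02951881]), 'grasp_force': 0.0, 'grip_width': 0.9983508688332189}
```

View pics/scene0.png

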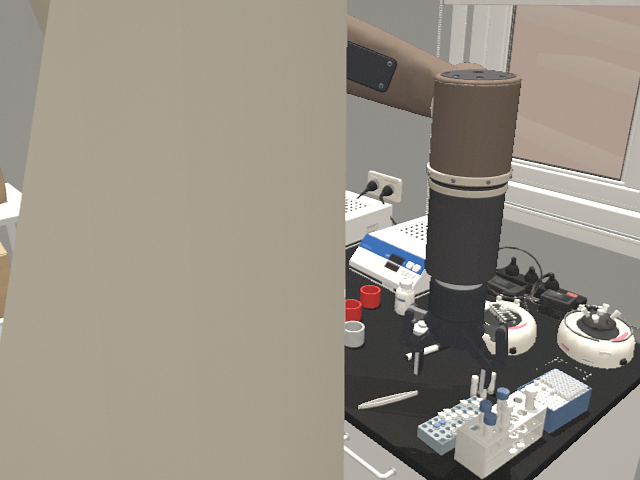

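View pics/top0.png

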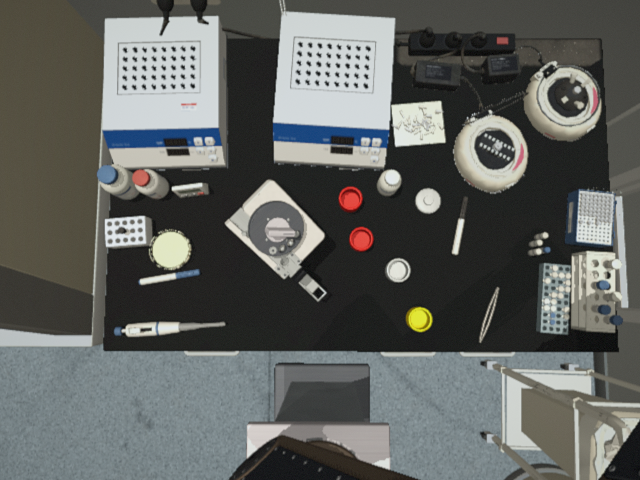

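Top view: the dispenser is at about (275,232) with its spout at about (316,290). Jar candidates are the grey steel one at (398,270), the red ones at (350,198) and (361,239), and the yellow one at (419,319). Only the grey one is open steel. The grey disc with a stub at (428,201) is the lid. I'll confirm in an enlarged crop.

```bash
python3 - <<'E'
import cv2,numpy as np
p=cv2.imread("pics/top0.png")
a=cv2.resize(p[172:307,220:340],None,fx=4.4,fy=4.4,interpolation=cv2.INTER_CUBIC)
cv2.imwrite("pics/disp.png",a)
a=cv2.resize(p[180:300,370:450],None,fx=4,fy=4,interpolation=cv2.INTER_CUBIC)
cv2.imwrite("pics/jar.png",a)
E
```

```text
(no output)
```

View pics/disp.png

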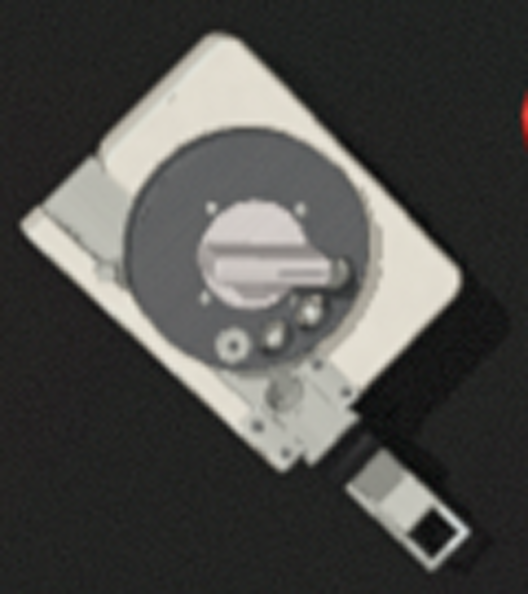

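View pics/jar.png

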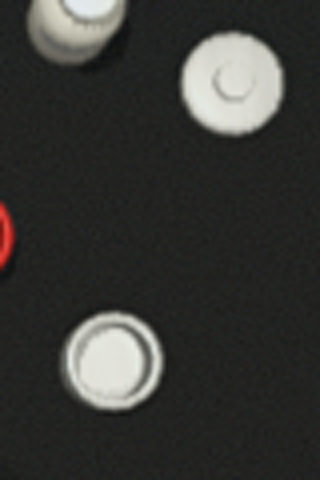

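The crop confirms the jar: an open steel ring at (397.6,269.9). The disc at (428,201) has a stub, so it is the lid. In the dispenser crop the plug at (232,346) is at the port. The bays are at (275,335), (308,310) and (340,270), and the spout hole is at (318,293) in the full picture. Next I'll fit the dispenser pose and enlarge the bays.

```bash
cat > h.py <<'E'
from plant import *
import cv2,numpy as np
from scipy.optimize import least_squares
from scipy.spatial.transform import Rotation as Rn
C=camera_params("top"); K=np.array(C["intrinsics"]);R=np.array(C["R"]);t=np.array(C["t"])
def proj(X):
    c=R@np.asarray(X,float)+t; q=K@c; return q[:2]/q[2]
def atz(px,z):
    d=R.T@np.linalg.inv(K)@np.array([px[0],px[1],1.]); o=-R.T@t; return o+d*(z-o[2])/d[2]
def cloud(d):
    v,u=np.mgrid[:480,:640]; r=np.linalg.inv(K)@np.stack([u.ravel(),v.ravel(),np.ones(u.size)])
    return ((r*d.ravel()-t[:,None]).T@R)
s,c=.5,np.sqrt(.75)
U=np.array([c,0,s]);V=np.array([0,1,0]);N=np.array([-s,0,c])
def D(p,X): # dispenser->world
    return Rn.from_euler('z',p[2]).as_matrix()@np.asarray(X,float)+[p[0],p[1],0]
def H(p,u,v,n): return D(p,np.array([0,0,175])+u*U+v*V+n*N)
E
python3 - <<'E'
from h import *
d=np.load("pics/top0.npy")
def f(p): return np.r_[proj(H(p,0,0,20))-[276,228.4],proj(D(p,[-150,35,73]))-[317.8,292.7]]
a=atz([276,228.4],192);b=atz([317.8,292.7],73)
r=least_squares(f,[a[0],a[1],.9]);p=r.x;print(p,r.fun)
P=cloud(d).reshape(480,640,3)[172:307,220:340].reshape(-1,3)
Q=(P-[p[0],p[1],0])@Rn.from_euler('z',p[2]).as_matrix()-[0,0,175]
u,v,n=Q@U,Q@V,Q@N
m=(abs(n)<4)&(Q[:,2]>-60)
for k in range(-90,80,20):
    w=m&(abs(u-k)<8); print(k,np.percentile(v[w],[1,99]).round(1),np.median(n[w]).round(1))
for k in range(-50,51,20):
    w=m&(abs(v-k)<8); print('v',k,np.percentile(u[w],[1,99]).round(1))
w=(abs(n-20)<4); print('disc',np.percentile(u[w],[1,99]),np.percentile(v[w],[1,99]),np.median(n[w]))
print('jar',atz([397.6,269.9],42))
j=cloud(d).reshape(480,640,3)[255:285,383:412].reshape(-1,3);w=abs(j[:,2]-42)<6;print(np.percentile(j[w],[2,98],axis=0))
im=np.mean([capture("top")[0].astype(float) for _ in range(8)],0)
# rectified plane n=10, 8px/mm
g=np.zeros((600,760),np.float32);mx=g.copy();my=g.copy()
for i in range(600):
    for k in range(760):
        mx[i,k],my[i,k]=proj(H(p,10-i/10,60-k/7.5,12)) if i%8==0 and k%8==0 else (0,0)
mx=cv2.resize(mx[::8,::8],(760,600),interpolation=cv2.INTER_LINEAR);my=cv2.resize(my[::8,::8],(760,600),interpolation=cv2.INTER_LINEAR)
cv2.imwrite("pics/bays.png",cv2.remap(im.astype(np.uint8),mx,my,cv2.INTER_CUBIC))
E
```

```text
[572.27202812  83.99830448   0.81280456] [ 0.30289924  0.48447444 -0.3367894  -0.52928268]
-90 [-59.6  60.2] 0.4
-70 [-62.   60.6] 0.8
-50 [-61.9  60.1] 0.3
-30 [-61.6  60.8] 0.2
-10 [-62.8  60.1] 0.4
10 [-62.5  60.5] 0.3
30 [-62.   59.7] 0.4
50 [-63.1  60.1] 0.4
70 [-61.7  59.4] 0.3
v -50 [-92.2  71. ]
v -30 [-92.8  71.3]
v -10 [-94.4  71.8]
v 10 [-92.1  71.1]
v 30 [-102.   -40.4]
v 50 [-99.6  71.4]
disc [-105.36906086   51.54287269] [-51.48634544  49.71980536] 20.504858736531475
jar [ 493.20789517 -177.59706233   42.        ]
[[ 470.82524776 -202.67791094   36.9426947 ]
 [ 519.55064267 -153.84852602   46.04190473]]
```

View pics/bays.png

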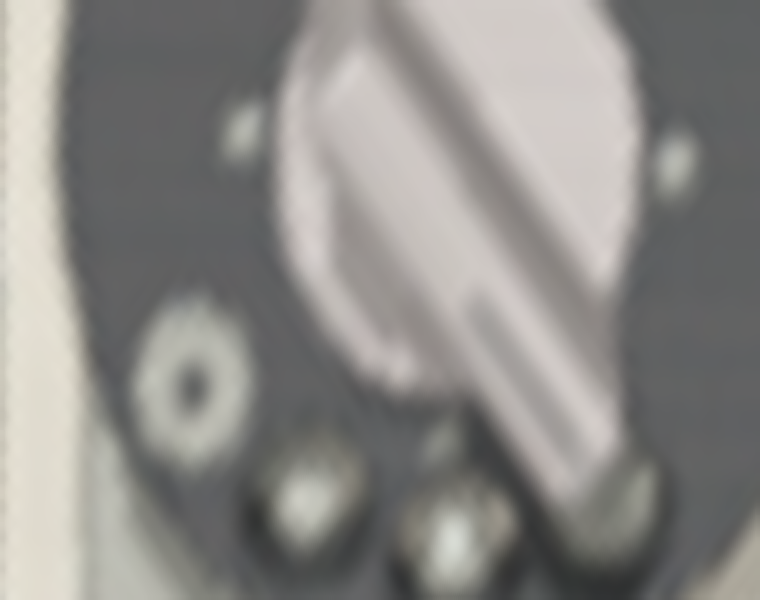

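The pose fits the deck to about 1 mm. The bays show here at (310,500), (450,540) and (605,500), the last partly behind the bar knob. Depth should tell the balls' sizes apart: the top of the large ball is at n=15, the small ones at n=10.

```bash
cat > bays.py <<'E'
from h import *
import sys
p=[571.9+.36,84.0-.34,.8128]
t0=float(sys.argv[1]) if len(sys.argv)>1 else 0
d=np.stack([capture("top")[1] for _ in range(6)]);print('noise',np.median(d.std(0)))
d=np.median(d,0)
P=cloud(d)
Q=(P-[p[0],p[1],0])@Rn.from_euler('z',p[2]).as_matrix()-[0,0,175]
u,v,n=Q@U,Q@V,Q@N
for a in (124+np.degrees(t0),152,180,208):
    a=np.radians(a)-t0; w=np.hypot(u-42*np.cos(a),v-42*np.sin(a))<8.5
    w&=(n>-5)&(n<30)
    print(round(np.degrees(a)),[(round(x-42*np.cos(a)),round(y-42*np.sin(a)),round(z,1)) for x,y,z in zip(u[w],v[w],n[w])])
E
python3 bays.py
```

```text
noise 1.9890598
124 [(7, -4, np.float64(20.3)), (6, -5, np.float64(21.2)), (5, -6, np.float64(21.2)), (3, -8, np.float64(20.8)), (7, -1, np.float64(20.9)), (6, -2, np.float64(20.8)), (5, -4, np.float64(22.4)), (3, -5, np.float64(21.3)), (1, -6, np.float64(20.5)), (0, -8, np.float64(21.6)), (7, 2, np.float64(19.3)), (6, 0, np.float64(20.7)), (5, -1, np.float64(21.3)), (3, -2, np.float64(20.6)), (2, -4, np.float64(21.3)), (0, -5, np.float64(21.1)), (-1, -6, np.float64(21.4)), (-3, -8, np.float64(20.9)), (7, 4, np.float64(19.6)), (7, 3, np.float64(22.4)), (4, 2, np.float64(20.7)), (3, 0, np.float64(21.3)), (1, -1, np.float64(19.7)), (1, -2, np.float64(22.7)), (-2, -3, np.float64(20.1)), (-3, -5, np.float64(20.4)), (-5, -6, np.float64(20.9)), (6, 6, np.float64(19.8)), (5, 5, np.float64(21.2)), (3, 3, np.float64(20.6)), (2, 2, np.float64(20.9)), (1, 1, np.float64(22.2)), (-1, -1, np.float64(22.4)), (-3, -2, np.float64(20.7)), (-4, -3, np.float64(21.9)), (-6, -5, np.float64(21.4)), (4, 7, np.float64(20.0)), (3, 6, np.float64(21.5)), (2, 5, np.float64(21.5)), (0, 3, np.float64(21.0)), (-2, 
[... 2441 characters left out ...]
 np.float64(12.8)), (0, -6, np.float64(12.3)), (-2, -7, np.float64(10.5)), (3, -1, np.float64(14.6)), (1, -3, np.float64(14.2)), (0, -4, np.float64(15.0)), (-3, -6, np.float64(12.4)), (1, 0, np.float64(14.2)), (-1, -1, np.float64(13.7)), (-2, -3, np.float64(13.7)), (-4, -4, np.float64(13.6)), (-1, 1, np.float64(14.0)), (-2, 0, np.float64(14.6)), (-3, -1, np.float64(15.1)), (-6, -3, np.float64(13.5)), (-2, 3, np.float64(14.7)), (-4, 1, np.float64(12.8)), (-5, 0, np.float64(15.1)), (-7, -1, np.float64(13.5)), (-3, 7, np.float64(8.8)), (-3, 5, np.float64(12.3)), (-4, 4, np.float64(13.0)), (-5, 3, np.float64(14.7)), (-8, 1, np.float64(10.3)), (-5, 7, np.float64(11.6)), (-7, 4, np.float64(13.7))]
```

Depth decides it. The bays at 152° and 180° top out at n≈10, so they hold the small balls. The bay at 208° tops out at n≈15, so the large ball is there and needs **three clicks**.

Next is a move planner. I'll pick the jar up leaning to the right, away from the yellow one.

```bash
cat >> h.py <<'E'
p0=[572.26,83.66,.8128]
A=np.degrees(p0[2])-180   # lean azimuth at dispenser
def ori(a,th,spin=0):
    a,th=np.radians([a,th]);L=np.array([np.cos(a),np.sin(a),0])
    z=np.array([0,0,-1])*np.cos(th)-np.sin(th)*L; y=np.array([np.sin(a),-np.cos(a),0])
    return np.stack([np.cross(y,z),y,z],1)@Rn.from_euler('z',spin,degrees=True).as_matrix()
def plan(*targets):
    o=observe();P=o["eef_pos"];M=Rn.from_euler('xyz',o["orientation"]).as_matrix()
    print('t',round(o["time_s"],2),'tcp',P.round(1),'F',np.round(o["force"],1),'grip',round(o["grip_width"],3),round(o["grasp_force"],1),'q',o["qpos"].round(2))
    for pos,Rt in targets:
        w=Rn.from_matrix(M.T@Rt).as_rotvec(degrees=True); d=M.T@(np.asarray(pos)-P)
        print('row',np.r_[d/400,w/90].round(3).tolist(),'mm',round(np.linalg.norm(d)),'deg',round(np.linalg.norm(w)))
JAR=np.array([493.2,-177.6,0]);SP=D(p0,[-150,35,0])
def jartcp(J,R0,h=22): return J+[0,0,h]+13*R0[:,2]
E
python3 - <<'E'
from h import *
print(atz([419,319],42),atz([361,239],42),SP,A)
R0=ori(-95,35);T=jartcp(JAR,R0)
plan((T-110*R0[:,2],R0))
print(T,R0)
E
```

```text
[ 385.71225236 -223.34340633   42.        ] [561.79948324 -96.77056968  42.        ] [443.72231821  -1.21086873   0.        ] -133.42999041176668
t 0.8 tcp [ 259.  -623.3  231.3] F [ 0.6  0.  -0.5] grip 1.003 0.0 q [-0.89  0.36  0.01 -0.   -1.22 -0.29]
row [-0.904, 0.681, 0.325, -0.212, -0.349, -0.671] mm 471 deg 71
[ 493.84987624 -170.17188054   11.35102342] [[-0.0713938  -0.9961947   0.04999048]
 [-0.81603492  0.08715574  0.5713938 ]
 [-0.57357644  0.         -0.81915204]]
```

```bash
R='[-0.904,0.681,0.325,-0.212,-0.349,-0.671]'; python3 -m crank '[[[-0.904,0.681,0.325,-0.212,-0.349,-0.671],[-0.904,0.681,0.325,-0.212,-0.349,-0.671],[-0.904,0.681,0.325,-0.212,-0.349,-0.671],[-0.904,0.681,0.325,-0.212,-0.349,-0.671],[-0.904,0.681,0.325,-0.212,-0.349,-0.671],[-0.904,0.681,0.325,-0.212,-0.349,-0.671],[-0.904,0.681,0.325,-0.212,-0.349,-0.671],[-0.904,0.681,0.325,-0.212,-0.349,-0.671]]]' 85; python3 - <<'E'
from h import *
R0=ori(-95,35);T=jartcp(JAR,R0)
plan((T-110*R0[:,2],R0))
E
```

```text
time_s: 1.6
eef_pos: [454.5, -290.7, 121.0]
orientation: [3.133, 0.598, -1.687]
force: [1.1, -0.3, 0.4]
grip_width: 0.993
grasp_force: 0.0
t 1.6 tcp [ 454.5 -290.7  121. ] F [ 1.1 -0.3  0.4] grip 0.993 0.0 q [-0.6   0.48 -0.01 -0.52 -1.42  0.66]
row [-0.099, -0.068, 0.126, -0.005, -0.008, -0.015] mm 70 deg 2
```

```bash
python3 -m crank '[[[-0.099,-0.068,0.126,-0.005,-0.008,-0.015],[-0.099,-0.068,0.126,-0.005,-0.008,-0.015],[-0.099,-0.068,0.126,-0.005,-0.008,-0.015],[-0.099,-0.068,0.126,-0.005,-0.008,-0.015]]]'; python3 - <<'E'
from h import *
R0=ori(-95,35);T=jartcp(JAR,R0)
plan((T,R0))
E
```

```text
time_s: 2.0
eef_pos: [487.7, -234.5, 101.4]
orientation: [3.138, 0.608, -1.664]
force: [-0.4, -1.5, 0.5]
grip_width: 0.992
grasp_force: 0.0
t 2.0 tcp [ 487.7 -234.5  101.4] F [-0.4 -1.5  0.5] grip 0.992 0.0 q [-0.51  0.48 -0.05 -0.56 -1.35  0.63]
row [-0.004, -0.001, 0.277, -0.0, -0.002, -0.003] mm 111 deg 0
```

```bash
python3 -m crank '[[[-0.004,-0.001,0.1,0,-0.002,-0.003],[-0.004,-0.001,0.2,0,-0.002,-0.003],[-0.004,-0.001,0.25,0,-0.002,-0.003],[-0.004,-0.001,0.277,0,-0.002,-0.003],[-0.004,-0.001,0.277,0,-0.002,-0.003],[-0.004,-0.001,0.277,0,-0.002,-0.003]]]'; python3 - <<'E'
from h import *
R0=ori(-95,35);T=jartcp(JAR,R0)
plan((T,R0))
E
python3 -m crank '[[[0,0,0,0,0,0],[0,0,0,0,0,0],[0,0,0,0,0,0],[0,0,0,0,0,0],[0,0,0,0,0,0],[0,0,0,0,0,0]]]' 40 60; python3 - <<'E'
from h import *
R0=ori(-95,35);T=jartcp(JAR,R0)
plan((T,R0))
p,d=capture("top");cv2.imwrite("pics/grasp.png",cv2.resize(p[180:330,330:530],None,fx=4,fy=4,interpolation=cv2.INTER_CUBIC))
E
```

```text
time_s: 2.6
eef_pos: [494.3, -171.4, 12.1]
orientation: [-3.14, 0.611, -1.659]
force: [-0.5, -0.3, 0.3]
grip_width: 0.993
grasp_force: 0.0
t 2.6 tcp [ 494.3 -171.4   12.1] F [-0.5 -0.3  0.3] grip 0.993 0.0 q [-0.42  0.56 -0.16 -0.63 -1.16  0.69]
row [-0.001, 0.001, 0.003, -0.001, -0.0, -0.0] mm 1 deg 0
time_s: 3.2
eef_pos: [494.3, -171.1, 12.4]
orientation: [-3.139, 0.61, -1.658]
force: [-1.3, -1.6, 6.2]
grip_width: 0.595
grasp_force: 62.1
t 3.2 tcp [ 494.3 -171.1   12.4] F [-1.3 -1.6  6.2] grip 0.595 62.1 q [-0.42  0.56 -0.17 -0.63 -1.16  0.69]
row [-0.0, 0.001, 0.003, -0.001, -0.0, 0.0] mm 1 deg 0
```

View pics/grasp.png

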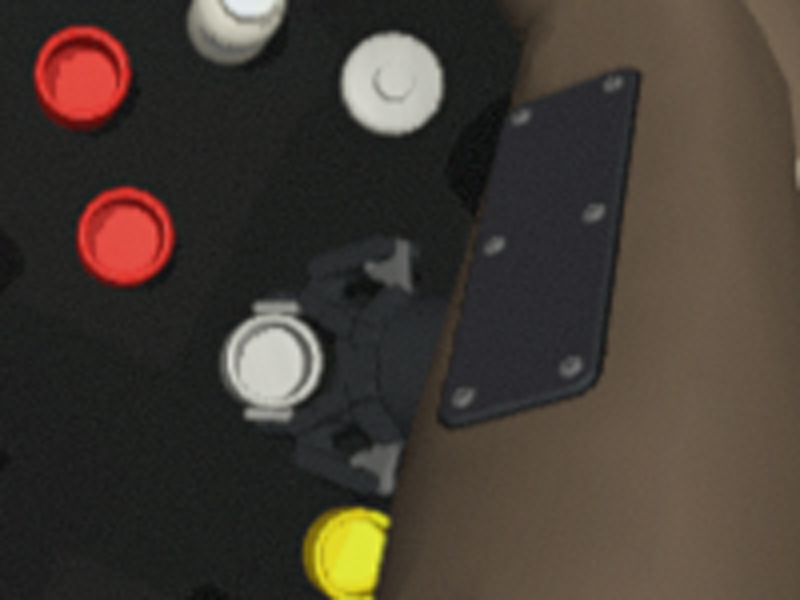

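The jar is held between both pads (crop centre (272,360), pads at (275,308) and (268,412)) and its position has not changed. Next I lift it, then turn it and carry it to a point in front of the spout.

```bash
cat >> h.py <<'E'
REL=ori(-95,35).T@(JAR-np.array([494.3,-171.1,12.4]))
def jt(J,a=A,th=35):
    R0=ori(a,th); return J-R0@REL,R0
def fwd(m,z=0): return SP+m*np.array([np.cos(np.radians(A)),np.sin(np.radians(A)),0])+[0,0,z]
E
python3 - <<'E'
from h import *
plan(jt(JAR+[0,0,45],-95),jt(fwd(48,45)))
E
```

```text
t 3.25 tcp [ 494.3 -171.1   12.4] F [-1.7 -3.4  7. ] grip 0.597 62.1 q [-0.42  0.56 -0.17 -0.63 -1.16  0.69]
row [-0.064, -0.0, -0.092, -0.001, -0.0, 0.0] mm 45 deg 0
row [-0.335, 0.226, 0.097, 0.244, 0.0, 0.35] mm 166 deg 38
```

```bash
python3 -m crank '[[[-0.03,0,-0.046,0,0,0],[-0.064,0,-0.092,0,0,0],[-0.11,0.04,-0.06,0.04,0,0.06],[-0.165,0.08,-0.02,0.08,0,0.12],[-0.22,0.12,0.02,0.12,0,0.18],[-0.275,0.165,0.06,0.17,0,0.245],[-0.31,0.2,0.08,0.21,0,0.3],[-0.335,0.226,0.097,0.244,0,0.35]]]' ; python3 - <<'E'
from h import *
plan(jt(fwd(48,45)))
E
```

```text
time_s: 4.05
eef_pos: [414.0, -29.9, 56.7]
orientation: [3.14, 0.612, -2.335]
force: [0.0, -0.0, -0.5]
grip_width: 0.595
grasp_force: 63.2
t 4.05 tcp [414.  -29.9  56.7] F [ 0.  -0.  -0.5] grip 0.595 63.2 q [-0.24  0.13 -0.65 -0.91 -0.68  0.17]
row [-0.001, -0.006, -0.002, -0.001, 0.001, -0.003] mm 3 deg 0
```

```bash
python3 - <<'E'
from h import *
plan(jt(fwd(48,6)),jt(fwd(0,6)))
p,d=capture("top");cv2.imwrite("pics/carry.png",cv2.resize(p[180:330,230:430],None,fx=4,fy=4,interpolation=cv2.INTER_CUBIC))
E
```

```text
t 4.05 tcp [414.  -29.9  56.7] F [ 0.  -0.  -0.5] grip 0.595 63.2 q [-0.24  0.13 -0.65 -0.91 -0.68  0.17]
row [0.055, -0.006, 0.078, -0.001, 0.001, -0.003] mm 38 deg 0
row [-0.043, -0.005, 0.147, -0.001, 0.001, -0.003] mm 61 deg 0
```

View pics/carry.png

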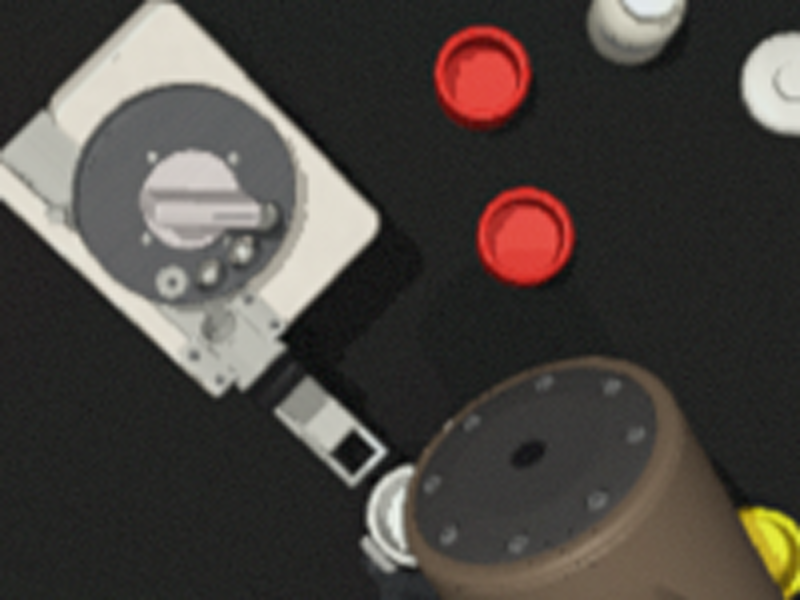

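The jar at about (410,515) is aligned with the spout axis. Its hole is at (352,453). Now I lower it and slide it in under the spout.

```bash
python3 -m crank '[[[0.028,-0.006,0.04,-0.001,0.001,-0.003],[0.055,-0.006,0.078,-0.001,0.001,-0.003],[0.055,-0.006,0.078,-0.001,0.001,-0.003],[0.03,-0.006,0.095,-0.001,0.001,-0.003],[0.005,-0.006,0.112,-0.001,0.001,-0.003],[-0.02,-0.005,0.13,-0.001,0.001,-0.003],[-0.043,-0.005,0.147,-0.001,0.001,-0.003],[-0.043,-0.005,0.147,-0.001,0.001,-0.003]]]' ; python3 - <<'E'
from h import *
plan(jt(fwd(0,0)),jt(fwd(0,-1)))
E
```

```text
time_s: 4.9
eef_pos: [450.9, 3.5, 18.8]
orientation: [-3.141, 0.61, -2.323]
force: [-0.3, -0.8, -2.4]
grip_width: 0.597
grasp_force: 63.3
t 4.9 tcp [450.9   3.5  18.8] F [-0.3 -0.8 -2.4] grip 0.597 63.3 q [-0.16  0.25 -0.61 -1.02 -0.59  0.25]
row [0.013, 0.004, 0.011, 0.002, -0.0, 0.003] mm 7 deg 0
row [0.014, 0.004, 0.013, 0.002, -0.0, 0.003] mm 8 deg 0
```

```bash
python3 -m crank '[[[0.004,0.004,0.003,0.002,0,0.003],[0.008,0.004,0.006,0.002,0,0.003],[0.011,0.004,0.009,0.002,0,0.003],[0.013,0.004,0.011,0.002,0,0.003],[0.013,0.004,0.011,0.002,0,0.003]]]' ; python3 - <<'E'
from h import *
plan(jt(fwd(0,0)))
for n in ("top","scene"):
    p,d=capture(n)
    if n=="top": cv2.imwrite("pics/under.png",cv2.resize(p[240:330,260:380],None,fx=5,fy=5,interpolation=cv2.INTER_CUBIC))
E
```

```text
time_s: 5.4
eef_pos: [447.1, 2.6, 12.3]
orientation: [3.141, 0.611, -2.33]
force: [-8.1, -2.6, 17.0]
grip_width: 0.594
grasp_force: 65.3
t 5.4 tcp [447.1   2.6  12.3] F [-8.1 -2.6 17. ] grip 0.594 65.3 q [-0.18  0.26 -0.62 -1.04 -0.59  0.28]
row [-0.003, -0.002, 0.002, -0.0, 0.0, -0.001] mm 2 deg 0
```

View pics/under.png

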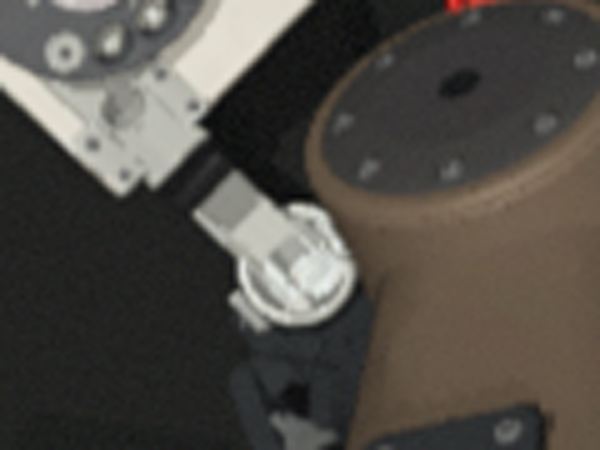

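```bash
python3 - <<'E'
from h import *
print(proj(SP+[0,0,42]),proj(SP+[0,0,73]),proj(SP+[0,0,54]),atz([319.2,293],42),SP)
p=cv2.imread("pics/top0.png").astype(int)[280:306,304:332];print(p.sum(2)//3)
E
```

```text
[317.88966298 292.10970789] [317.62071499 292.17702171] [317.78738345 292.13530699] [441.77771642  -4.11073439  42.        ] [443.72231821  -1.21086873   0.        ]
[[138 138 138 139 139 137 137 154 179 168  95  33  15  12  19  10  19  24
   34  37  32  32  34  32  30  32  31  32]
 [139 139 137 138 139 138 143 172 190 193 156  90  39  13  15  18  18  29
   31  34  34  32  35  35  34  35  31  36]
 [139 137 138 137 137 144 173 190 192 193 186 168 107  45  14  16  20  27
   32  32  32  35  33  33  29  31  34  32]
 [138 139 138 138 143 171 191 195 193 192 192 193 173 107  42  18  16  22
   30  36  35  34  33  32  32  32  34  38]
 [136 137 137 145 172 189 193 194 193 193 193 194 193 172 111  46  20  16
   24  30  28  35  35  33  31  30  31  34]
 [157 142 144 173 191 193 192 192 193 193 194 194 195 194 171 108  43  22
   21  25  32  31  30  35  31  35  31  31]
 [169 161 172 190 194 194 193 192 192 193 194 195 194 179 166 163 109  44
   20  18  24  28  30  33  36  33  31  32]
 [175 168 177 190 192 194 194 193 193 192 195 194 180 134 106 150 188 125
   47  20  18  19  29  32  33  31  35  32
[... 1408 characters left out ...]
 31  32  33  35  35  31  35  33  34  33  30  43 101 156 158 111  55  30
   22  19  17  25  23  27  32  33  35  37]
 [ 36  36  34  36  30  35  34  35  30  36  34  29  49  98  94  56  32  30
   29  23  25  21  22  30  36  35  33  31]
 [ 34  31  33  36  34  34  34  32  33  33  32  33  32  41  40  34  31  35
   34  29  30  27  26  34  30  33  32  31]
 [ 32  33  34  32  32  37  32  35  36  33  35  34  32  28  34  31  31  29
   32  31  36  31  33  34  34  33  34  34]
 [ 35  34  34  31  35  34  31  34  33  34  32  35  34  35  31  35  31  30
   33  32  31  32  34  29  31  33  34  31]
 [ 35  33  33  35  31  34  33  35  33  32  35  33  31  33  32  34  33  30
   35  33  32  33  33  33  32  33  35  32]]
```

The jar ring at crop (298,267) sits around the spout, within about 2 mm, and rests on the bench. Now I release it and back out along the tool axis.

```bash
python3 -m crank '[[[0,0,-0.003,0,0,0],[0,0,-0.003,0,0,0],[0,0,-0.003,0,0,0],[0,0,-0.003,0,0,0],[0,0,-0.003,0,0,0]]]' 85; python3 -m crank '[[[0,0,-0.04,0,0,0],[0,0,-0.1,0,0,0],[0,0,-0.2,0,0,0],[0,0,-0.3,0,0,0],[0,0,-0.4,0,0,0],[0,0,-0.4,0,0,0]]]' ; python3 - <<'E'
from h import *
R0=ori(A,30,-42)
T=H(p0,0,0,45-19+3)
plan((T-80*R0[:,2],R0),(T,R0)); print(T)
p,d=capture("top");cv2.imwrite("pics/jarset.png",cv2.resize(p[240:330,260:380],None,fx=5,fy=5,interpolation=cv2.INTER_CUBIC))
E
```

```text
time_s: 6.0
eef_pos: [446.9, 2.2, 12.3]
orientation: [3.141, 0.609, -2.331]
force: [0.3, 0.2, 0.0]
grip_width: 0.996
grasp_force: 0.0
time_s: 6.6
eef_pos: [384.5, -66.2, 147.7]
orientation: [-3.133, 0.611, -2.326]
force: [0.9, 1.0, -0.8]
grip_width: 0.997
grasp_force: 0.0
t 6.6 tcp [384.5 -66.2 147.7] F [ 0.9  1.  -0.8] grip 0.997 0.0 q [-0.29 -0.08 -0.61 -0.73 -0.87 -0.03]
row [-0.55, -0.085, 0.015, -0.025, 0.052, -0.465] mm 223 deg 42
row [-0.532, -0.083, 0.214, -0.025, 0.052, -0.465] mm 232 deg 42
[562.29171793  73.12988354 200.11473671]
```

View pics/jarset.png

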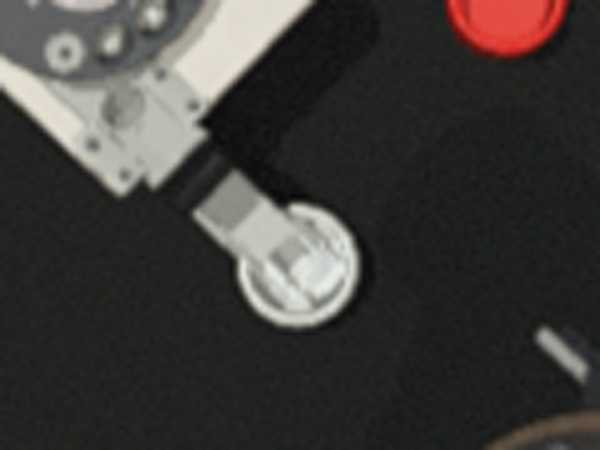

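The jar stands upright round the spout, centred near crop (299,265). I'll check its centring with a circle fit and the depth image.

```bash
python3 - <<'E'
from h import *
cs=[capture("top") for _ in range(5)]
im=np.mean([c[0].astype(float) for c in cs],0).mean(2); d=np.median([c[1] for c in cs],0)
# outer edge of the ring: radial half-level crossings, free directions
c0=np.array([319.4,292.6])
for it in range(4):
    pts=[]
    for a in np.radians(np.arange(-60,140,5)):
        r=np.arange(8,17,.1); q=c0[:,None]+r*np.array([[np.cos(a)],[np.sin(a)]])
        g=cv2.remap(im.astype(np.float32),q[0].astype(np.float32)[None],q[1].astype(np.float32)[None],cv2.INTER_LINEAR)[0]
        k=np.where(g>100)[0]
        if len(k): pts.append(q[:,k[-1]])
    pts=np.array(pts)
    f=least_squares(lambda s:np.hypot(*(pts-s[:2]).T)-s[2],[*c0,12],loss='soft_l1',f_scale=.2); c0=f.x[:2]
print('jar px',f.x,np.abs(f.fun).mean(),'jar',atz(c0,42))
P=cloud(d).reshape(480,640,3)[280:305,300:335].reshape(-1,3)
def loc(P): return (P-[p0[0],p0[1],0])@Rn.from_euler('z',p0[2]).as_matrix()
Q=loc(P); w=abs(Q[:,2]-42)<4;print('jar local pct',np.percentile(Q[w],[2,98],axis=0).round(1).tolist(), 'fit local',loc(atz(c0,42)))
d0=np.load("pics/top0.npy");P=cloud(d0).reshape(480,640,3)[280:305,300:335].reshape(-1,3);Q=loc(P)
w=(Q[:,2]>62)&(Q[:,0]<-130);print('spout local',np.percentile(Q[w],[2,98],axis=0).round(1).tolist())
im0=cv2.imread("pics/top0.png")[:,:,:].mean(2)
print('hole px->local', loc(atz([318.0,293.0],73)))
E
```

```text
jar px [318.9752761  292.63525021  12.23324449] 0.05321029425147454 jar [442.5764251   -3.61135277  42.        ]
jar local pct [[-176.5, 8.3, 39.4], [-131.7, 58.0, 43.9]] fit local [-152.53103188   34.18190937   42.        ]
spout local [[-162.1, 17.3, 62.4], [-130.3, 47.8, 1135.8]]
hole px->local [-151.80102207   35.70762527   73.        ]
```

The jar is within about 2.5 mm of the spout axis, which is good. Now the knob.

```bash
python3 -m crank '[[[-0.55,-0.085,0.015,-0.025,0.052,-0.465],[-0.55,-0.085,0.015,-0.025,0.052,-0.465],[-0.55,-0.085,0.015,-0.025,0.052,-0.465],[-0.55,-0.085,0.015,-0.025,0.052,-0.465],[-0.55,-0.085,0.015,-0.025,0.052,-0.465],[-0.55,-0.085,0.015,-0.025,0.052,-0.465],[-0.55,-0.085,0.015,-0.025,0.052,-0.465]]]' 50; python3 - <<'E'
from h import *
R0=ori(A,30,-42)
T=H(p0,0,0,45-19+2)
plan((T-80*R0[:,2],R0),(T,R0))
E
```

```text
time_s: 7.6
eef_pos: [534.8, 46.7, 262.9]
orientation: [-2.784, 0.385, -1.527]
force: [-0.9, -0.2, 0.3]
grip_width: 0.584
grasp_force: 0.0
t 7.6 tcp [534.8  46.7 262.9] F [-0.9 -0.2  0.3] grip 0.584 0.0 q [ 0.22 -0.06 -0.38 -0.39 -0.86 -0.05]
row [-0.0, -0.006, -0.014, 0.006, 0.002, -0.002] mm 6 deg 1
row [0.001, -0.008, 0.186, 0.006, 0.002, -0.002] mm 74 deg 1
```

```bash
python3 -m crank '[[[0,-0.006,0.05,0.006,0.002,-0.002],[0,-0.007,0.12,0.006,0.002,-0.002],[0.001,-0.008,0.16,0.006,0.002,-0.002],[0.001,-0.008,0.186,0.006,0.002,-0.002],[0.001,-0.008,0.186,0.006,0.002,-0.002],[0.001,-0.008,0.186,0.006,0.002,-0.002]]]'; python3 - <<'E'
from h import *
R0=ori(A,30,-42)
plan((H(p0,0,0,28),R0))
E
python3 -m crank '[[[0,0,0,0,0,0],[0,0,0,0,0,0],[0,0,0,0,0,0],[0,0,0,0,0,0],[0,0,0,0,0,0]]]' 0 40; python3 - <<'E'
from h import *
R0=ori(A,30,-42)
plan((H(p0,0,0,28),R0),*[(H(p0,0,0,28),ori(A,30,-42+k)) for k in (8,28,56,84)])
E
```

```text
time_s: 8.2
eef_pos: [563.1, 71.7, 200.9]
orientation: [-2.771, 0.38, -1.525]
force: [0.4, 0.5, 0.4]
grip_width: 0.587
grasp_force: 0.0
t 8.2 tcp [563.1  71.7 200.9] F [0.4 0.5 0.4] grip 0.587 0.0 q [ 0.27  0.04 -0.43 -0.42 -0.69 -0.03]
row [-0.003, 0.003, 0.005, -0.001, -0.0, -0.001] mm 3 deg 0
time_s: 8.7
eef_pos: [561.5, 72.0, 201.0]
orientation: [-2.773, 0.381, -1.525]
force: [-8.7, -0.4, 5.5]
grip_width: 0.128
grasp_force: 40.2
t 8.7 tcp [561.5  72.  201. ] F [-8.7 -0.4  5.5] grip 0.128 40.2 q [ 0.27  0.03 -0.43 -0.42 -0.7  -0.03]
row [-0.002, -0.001, 0.006, -0.0, -0.0, -0.0] mm 3 deg 0
row [-0.002, -0.001, 0.006, -0.0, -0.0, 0.088] mm 3 deg 8
row [-0.002, -0.001, 0.006, -0.0, -0.0, 0.311] mm 3 deg 28
row [-0.002, -0.001, 0.006, -0.0, 0.0, 0.622] mm 3 deg 56
row [-0.002, -0.001, 0.006, -0.0, 0.0, 0.933] mm 3 deg 84
```

The bar is gripped at 11 mm. Now I turn it clockwise, the first 28° click and then the second.

```bash
python3 -m crank '[[[0,0,0,0,0,0.07],[0,0,0,0,0,0.14],[0,0,0,0,0,0.21],[0,0,0,0,0,0.28],[0,0,0,0,0,0.311],[0,0,0,0,0,0.311],[0,0,0,0,0,0.311]]]'; python3 -m crank '[[[0,0,0,0,0,0.07],[0,0,0,0,0,0.14],[0,0,0,0,0,0.21],[0,0,0,0,0,0.28],[0,0,0,0,0,0.311],[0,0,0,0,0,0.311],[0,0,0,0,0,0.311]]]'; python3 - <<'E'
from h import *
plan((H(p0,0,0,28),ori(A,30,42)))
E
```

```text
time_s: 9.4
eef_pos: [560.8, 72.2, 200.8]
orientation: [-3.004, 0.506, -2.049]
force: [-10.6, -1.0, 6.3]
grip_width: 0.136
grasp_force: 40.5
time_s: 10.1
eef_pos: [560.4, 72.6, 200.8]
orientation: [3.001, 0.506, -2.61]
force: [-13.7, 2.3, 8.9]
grip_width: 0.133
grasp_force: 40.8
t 10.1 tcp [560.4  72.6 200.8] F [-13.7   2.3   8.9] grip 0.133 40.8 q [ 0.27  0.03 -0.43 -0.42 -0.7  -1.  ]
row [-0.003, -0.002, 0.006, 0.001, -0.001, 0.311] mm 3 deg 28
```

Working well. The third click, then release and back off.

```bash
python3 -m crank '[[[0,0,0,0,0,0.07],[0,0,0,0,0,0.14],[0,0,0,0,0,0.21],[0,0,0,0,0,0.28],[0,0,0,0,0,0.311],[0,0,0,0,0,0.311],[0,0,0,0,0,0.311]]]'; python3 -m crank '[[[0,0,0,0,0,0],[0,0,0,0,0,0],[0,0,0,0,0,0],[0,0,-0.1,0,0,0],[0,0,-0.2,0,0,0],[0.1,0,-0.25,0,0,0],[0.2,0,-0.25,0,0,0],[0.2,0,-0.25,0,0,0]]]' 50; python3 - <<'E'
from h import *
R0=ori(A,30,0)
plan((H(p0,-150,35,50),R0))
E
```

```text
time_s: 10.8
eef_pos: [560.1, 73.2, 200.9]
orientation: [2.771, 0.379, -3.133]
force: [-16.0, 4.5, 10.1]
grip_width: 0.133
grasp_force: 40.9
time_s: 11.6
eef_pos: [450.0, 34.8, 256.2]
orientation: [2.772, 0.382, -3.136]
force: [1.2, 0.7, 0.5]
grip_width: 0.585
grasp_force: 0.0
t 11.6 tcp [450.   34.8 256.2] F [1.2 0.7 0.5] grip 0.585 0.0 q [ 0.26 -0.23 -0.54 -0.36 -0.84 -1.56]
row [0.128, -0.183, 0.2, -0.0, 0.001, -0.467] mm 120 deg 42
```

```bash
python3 -m crank '[[[0.128,-0.183,0,0,0.001,-0.467],[0.128,-0.183,0.1,0,0.001,-0.467],[0.128,-0.183,0.2,0,0.001,-0.467],[0.128,-0.183,0.2,0,0.001,-0.467],[0.128,-0.183,0.2,0,0.001,-0.467],[0.128,-0.183,0.2,0,0.001,-0.467],[0.128,-0.183,0.2,0,0.001,-0.467]]]' 0; python3 - <<'E'
from h import *
R0=ori(A,30,0)
plan((H(p0,-150,35,4),R0),(H(p0,-128,35,4),R0))
p,d=capture("top");cv2.imwrite("pics/mag.png",cv2.resize(p[180:310,225:355],None,fx=4.6,fy=4.6,interpolation=cv2.INTER_CUBIC))
E
python3 bays.py 1.466 | cut -c1-700
```

```text
time_s: 12.3
eef_pos: [445.4, -4.4, 144.5]
orientation: [-3.139, 0.523, -2.327]
force: [-0.2, 0.3, -0.8]
grip_width: 0.0
grasp_force: 0.0
t 12.3 tcp [445.4  -4.4 144.5] F [-0.2  0.3 -0.8] grip 0.0 0.0 q [ 0.08 -0.06 -0.62 -0.56 -0.69 -0.45]
row [0.009, 0.009, 0.113, -0.001, -0.0, 0.001] mm 45 deg 0
row [-0.046, 0.009, 0.113, -0.001, -0.0, 0.001] mm 49 deg 0
noise 1.8472455
124 [(3, -4, np.float64(11.1)), (2, -5, np.float64(10.9)), (1, -6, np.float64(12.1)), (-2, -8, np.float64(9.4)), (8, 0, np.float64(19.1)), (4, -1, np.float64(12.7)), (3, -2, np.float64(14.8)), (2, -4, np.float64(14.2)), (0, -5, np.float64(13.8)), (-2, -6, np.float64(13.2)), (5, 2, np.float64(14.6)), (3, 1, np.float64(14.1)), (2, -1, np.float64(14.9)), (0, -2, np.float64(14.6)), (-1, -3, np.float64(14.6)), (-3, -5, np.float64(13.3)), (6, 5, np.float64(18.3)), (2, 3, np.float64(12.0)), (2, 2, np.float64(13.7)), (0, 1, np.float64(13.3)), (-1, -1, np.float64(14.4)), (-3, -2, np.float64(13.3)), (-4, -3, np.float64(14.3)), (5, 6, np.float64(18.6)), (1, 5, np.float64(12.7)), (0, 3, np.float64(13.3)
68 [(0, -4, np.float64(
[... 1379 characters left out ...]
124 [(3, -4, np.float64(11.1)), (2, -5, np.float64(10.9)), (1, -6, np.float64(12.1)), (-2, -8, np.float64(9.4)), (8, 0, np.float64(19.1)), (4, -1, np.float64(12.7)), (3, -2, np.float64(14.8)), (2, -4, np.float64(14.2)), (0, -5, np.float64(13.8)), (-2, -6, np.float64(13.2)), (5, 2, np.float64(14.6)), (3, 1, np.float64(14.1)), (2, -1, np.float64(14.9)), (0, -2, np.float64(14.6)), (-1, -3, np.float64(14.6)), (-3, -5, np.float64(13.3)), (6, 5, np.float64(18.3)), (2, 3, np.float64(12.0)), (2, 2, np.float64(13.7)), (0, 1, np.float64(13.3)), (-1, -1, np.float64(14.4)), (-3, -2, np.float64(13.3)), (-4, -3, np.float64(14.3)), (5, 6, np.float64(18.6)), (1, 5, np.float64(12.7)), (0, 3, np.float64(13.3)
```

View pics/mag.png

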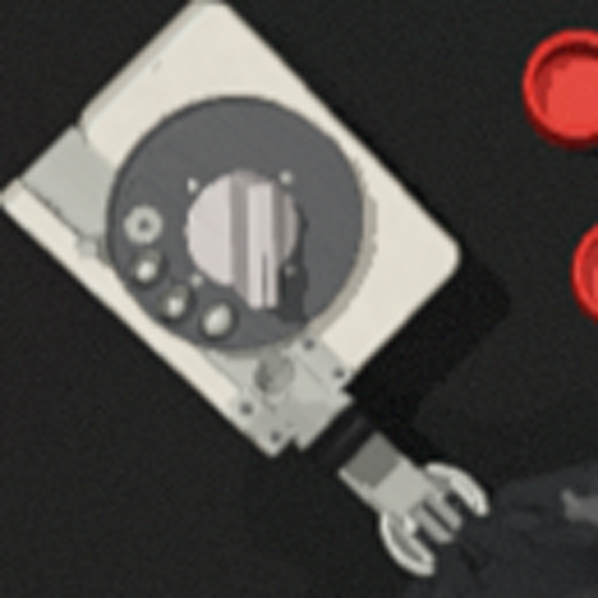

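The large ball sits in the port bay at (215,318), n≈14.5, with the small balls at (148,267) and (175,300). The tab is at about (350,435). Now I lower the shut fingers in front of the tab.

```bash
python3 -m crank '[[[0.009,0.009,0.06,-0.001,0,0.001],[0.009,0.009,0.113,-0.001,0,0.001],[0.009,0.009,0.113,-0.001,0,0.001],[-0.02,0.009,0.113,-0.001,0,0.001],[-0.046,0.009,0.113,-0.001,0,0.001],[-0.046,0.009,0.113,-0.001,0,0.001]]]'; python3 - <<'E'
from h import *
R0=ori(A,30,0)
plan((H(p0,-123,35,4),R0),(H(p0,-79,35,4),R0))
E
```

```text
time_s: 13.25
eef_pos: [470.0, 26.5, 116.4]
orientation: [-3.14, 0.525, -2.328]
force: [0.1, 0.3, 0.6]
grip_width: 0.001
grasp_force: 0.0
t 13.25 tcp [470.   26.5 116.4] F [0.1 0.3 0.6] grip 0.001 0.0 q [ 0.15  0.02 -0.62 -0.59 -0.59 -0.47]
row [-0.008, -0.0, 0.003, -0.001, 0.001, 0.0] mm 3 deg 0
row [-0.118, -0.0, 0.003, -0.001, 0.001, 0.0] mm 47 deg 0
```

```bash
python3 -m crank '[[[-0.015,0,0.003,0,0,0],[-0.03,0,0.003,0,0,0],[-0.05,0,0.003,0,0,0],[-0.07,0,0.003,0,0,0],[-0.09,0,0.003,0,0,0],[-0.105,0,0.003,0,0,0],[-0.105,0,0.003,0,0,0]]]'; python3 -m crank '[[[-0.008,0,0,0,0,0],[-0.013,0,0,0,0,0],[-0.013,0,0,0,0,0],[-0.013,0,0,0,0,0]]]'; python3 - <<'E'
from h import *
R0=ori(A,30,0)
plan((H(p0,-79,35,4),R0))
E
```

```text
time_s: 13.95
eef_pos: [493.2, 52.2, 134.2]
orientation: [3.14, 0.521, -2.33]
force: [-4.6, -7.5, 0.4]
grip_width: 0.001
grasp_force: 3.5
time_s: 14.35
eef_pos: [495.8, 55.0, 136.3]
orientation: [3.14, 0.52, -2.331]
force: [-3.7, -7.0, -0.1]
grip_width: -0.001
grasp_force: 3.8
t 14.35 tcp [495.8  55.  136.3] F [-3.7 -7.  -0.1] grip -0.001 3.8 q [ 0.25  0.02 -0.59 -0.51 -0.58 -0.63]
row [-0.01, -0.002, -0.002, 0.001, -0.002, -0.001] mm 4 deg 0
```

```bash
python3 -m crank '[[[-0.005,0,0,0,0,0],[-0.01,0,0,0,0,0],[-0.01,0,0,0,0,0]]]'; python3 -m crank '[[[-0.005,0,0,0,0,0],[-0.008,0,0,0,0,0],[-0.008,0,0,0,0,0]]]'; python3 - <<'E'
from h import *
R0=ori(A,30,0)
plan((H(p0,-79,35,4),R0))
E
```

```text
time_s: 14.65
eef_pos: [498.0, 57.4, 138.2]
orientation: [3.14, 0.52, -2.331]
force: [-4.1, -7.8, -0.7]
grip_width: -0.0
grasp_force: 4.2
time_s: 14.95
eef_pos: [498.3, 58.0, 138.5]
orientation: [3.139, 0.516, -2.331]
force: [-7.0, -17.3, -1.8]
grip_width: 0.0
grasp_force: 7.8
t 14.95 tcp [498.3  58.  138.5] F [ -7.  -17.3  -1.8] grip 0.0 7.8 q [ 0.26  0.02 -0.58 -0.5  -0.58 -0.65]
row [0.001, -0.003, -0.002, 0.001, -0.005, -0.001] mm 1 deg 0
```

The force rose to 19 N while the position stopped, so the slide is at its end. I hold it there, then withdraw quickly so it springs home.

```bash
python3 -m crank '[[[0,0,0,0,0,0],[0,0,0,0,0,0],[0,0,0,0,0,0],[0,0,0,0,0,0],[0,0,0,0,0,0],[0,0,0,0,0,0],[0,0,0,0,0,0]]]'; python3 -m crank '[[[0.12,0,0,0,0,0],[0.2,0,0,0,0,0],[0.2,0,-0.1,0,0,0],[0.25,0,-0.2,0,0,0],[0.3,0,-0.25,0,0,0],[0.3,0,-0.25,0,0,0],[0.3,0,-0.25,0,0,0],[0.3,0,-0.25,0,0,0]]]';  python3 -m crank '[[[0,0,-0.1,0,0,0],[0,0,-0.1,0,0,0],[0,0,-0.1,0,0,0],[0,0,-0.1,0,0,0],[0,0,-0.1,0,0,0],[0,0,-0.1,0,0,0]]]'; python3 - <<'E'
from h import *
p,d=capture("top");cv2.imwrite("pics/fin.png",cv2.resize(p[180:320,225:355],None,fx=4.2,fy=4.2,interpolation=cv2.INTER_CUBIC))
E
```

```text
time_s: 15.65
eef_pos: [498.3, 58.0, 138.5]
orientation: [3.139, 0.517, -2.331]
force: [-7.6, -16.1, -1.8]
grip_width: -0.001
grasp_force: 7.7
time_s: 16.45
eef_pos: [396.1, -50.7, 167.5]
orientation: [3.141, 0.524, -2.33]
force: [-0.7, -0.1, 0.6]
grip_width: 0.002
grasp_force: 0.0
time_s: 17.05
eef_pos: [382.0, -65.0, 201.5]
orientation: [3.14, 0.523, -2.33]
force: [0.7, 0.5, 0.9]
grip_width: -0.002
grasp_force: 0.0
```

View pics/fin.png

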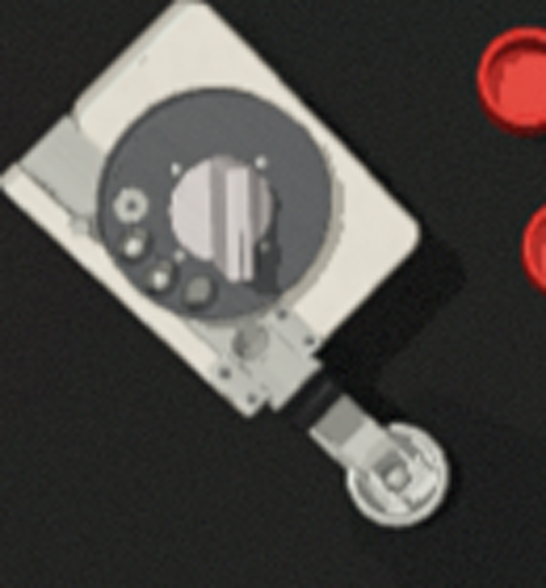

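The port bay at (200,290) is empty and both small balls are still in the magazine. The tab is home, the ball shows in the jar through the spout at (398,475), and the arm is clear.

```bash
python3 -c "
from plant import *
print(job_done())"
```

```text
the job is handed in; nothing more can be done
None
```

The large ball is in the steel jar, which stands under the spout about 2.5 mm off its axis; both small balls are still in the magazine, the slide is home, I did not touch the lid, timer, pen or bottle, and the job was handed in at about 17 s.

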